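# Tidy the pantry cupboard top

### The job

Sort the things lying about on the pantry cupboard: both preserve jars into the blue tray, standing upright on its floor, both onions side by side on the floor of the wooden slatted crate, and the spanner lying flat in the dark steel tray with the orange floor. The jars are glass, so do not drop or knock them, and leave the mug and the lantern where they stand.

Things in the scene. Friction and masses are not known exactly. Their poses are not given: they have to be found in the camera images.
- jar_tray: Blue tray with a brown cardboard floor: home of the preserve jars. Fixed open tray, 200 mm along its x, 150 mm along its y, 35 mm high, walls 5 mm, floor 5 mm thick (inner space 190 x 140 mm). Origin: centre of its underside, on the cupboard top; z up. Its place among three spots and its yaw vary.
- onion_crate: Light wooden slatted crate with dark corner blocks: home of the onions. Fixed open tray, 200 mm along its x, 150 mm along its y, 35 mm high, walls 5 mm, floor 5 mm thick (inner space 190 x 140 mm). Origin: centre of its underside, on the cupboard top; z up. Its place among three spots and its yaw vary.
- tool_box: Dark steel tray with an orange floor and a small aluminium pull on each short side: home of the tool. Fixed open tray, 200 mm along its x, 150 mm along its y, 35 mm high, walls 5 mm, floor 5 mm thick (inner space 190 x 140 mm). Origin: centre of its underside, on the cupboard top; z up. Its place among three spots and its yaw vary.
- tomato_jar: Jar of tomato preserve: dark red, red lid. Glass, rigid, 56 mm diameter, 76 mm high including a 14 mm lid (54 mm diameter), about 0.3 kg. Origin: centre of its underside; z up its axis. Starts standing upright.
- pickle_jar: Jar of pickles: olive green, white lid. Glass, rigid, 56 mm diameter, 76 mm high including a 14 mm lid (54 mm diameter), about 0.3 kg. Origin: centre of its underside; z up its axis. Starts standing upright.
- yellow_onion: Onion with golden brown skin. Rigid, widest 62 mm diameter at 25 mm above its base, bulb 50 mm high, with a thin dry neck to 64 mm; flat root end 32 mm across, on which it starts standing; about 0.12 kg. Origin: centre of the root end; z up through the neck.
- red_onion: Onion with dark purple skin. Rigid, widest 62 mm diameter at 25 mm above its base, bulb 50 mm high, with a thin dry neck to 64 mm; flat root end 32 mm across, on which it starts standing; about 0.12 kg. Origin: centre of the root end; z up through the neck.
- spanner: Bare steel double-open-end spanner lying flat, 150 mm long along its x, shaft 14 mm wide (y), heads 27 mm wide, 12 mm thick (z); about 0.16 kg. Origin: under the middle of the shaft, at its centre of mass.
- mug: Bystander: blue ceramic mug, 72 mm diameter, 80 mm high, handle to its +y; loose, stands beyond the work. Origin: centre of its underside.
- lantern: Bystander: yellow camping lantern with a clear middle, 72 mm diameter, 110 mm high, with a wire bail up to 141 mm; loose, stands beyond the work. Origin: centre of its underside.
Things that resemble listed ones, but are neither listed nor needed, are in the scene too. Of the things that look like the tool_box, the larger one is meant.

How it is judged:
By the outcome, as a careful person would: the job done as asked, in the order asked, and still so for the second after the job is handed in, with the robot touching nothing.
It also fails if it takes over 144 s, if anything falls off the work surface, if the arm or the gripper's body presses on something with over 40 N, if the wrist force passes 120 N, or if a joint passes its speed limit or range.

### The arm

A 6-joint arm with a two-finger parallel gripper is mounted at the origin on the work surface. World frame = base frame: x ahead of the robot, y to its left, z up, the work surface at z = 0. Lengths are in m, angles in degrees, forces in N, time in s.
With the tool pointing down it reaches from about 0.3 to 0.75 m from the base axis. Payload 8.5 kg.
Tool frame: the origin (TCP) lies at the very end of the fingers, on their centre line; the grasp point (between the pads) lies env.pinch_z behind it (env.pinch_z is the distance from the TCP to the grasp point, in m); z points along the fingers, y is the line along which they close (so a half turn about z gives the same grasp; the last joint's range is limited). The gripper opens to 85 mm and grips with 20 to 120 N. Pads are 22 mm wide; open, the fingers measure 114 mm over their backs; the gripper's body (76 mm by 85 mm) begins 54 mm behind the grasp point. The pads swing forward as they close: fully open they stand 13 mm farther back than shut.
Start: joints at [-79.945, 21.807, 74.336, -0, 83.858, -12.336], TCP at [0.21, -0.509, 0.231] pointing down, gripper open.
Joint ranges: [-178.18, 178.18], [-50.72, 133.34], [12.68, 142.11], [-81.47, 261.47], [9.98, 163.14], [-165.26, 165.26]. Speed limits (degrees/s): [136.94, 136.94, 180, 180, 180, 180].

### API

Orientations are given as a 3x3 rotation matrix whose columns are the frame's x, y, z axes.
In Python, from rig import telemetry, get_image, env gives the robot as it stands. The module is installed in compiled form; this text tells all that it offers.
- The arm moves only by the tool apply_moves, never from a script. Its argument "series" is a list of rows, each a list of 7 numbers: the shift along the tool's x, y, z in mm, then the turn, a rotation vector about the tool's x, y, z in degrees, then the opening, from 0 (shut) to 1 (fully open). A call has 1 to 12 rows; each row shifts and turns the commanded pose from where the row before left it, along the tool's axes as they then stand; what a row does not reach is not made up. A row lasts 1/8 s, in which the tool goes at most 62.5 mm and 10.7 degrees, less where a joint would pass 70% of its speed; a pose out of reach is approached as far as the arm can. A call with a gripper value outside its range is refused whole. The fingers move at their own pace and stop on an object; "grip_force" is the grip in N (left out, the last holds). Time passes only in rows, so rows that do not move let the fingers close. It gives the time, the measured TCP pose, the force, the opening and the grip force at its end, in the units of the state.
- telemetry.observe(): the state, without advancing time (a new reading comes with each control period).
- get_image(name): name is "side" or "top" or "wrist"; returns a dict with "frame" (480x640x3 uint8, red, green, blue), "z_map" (480x640 float32, m along the optical axis (not along the pixel's ray), 0 where there is no reading), "vertical_fov" (degrees; the focal length in pixels is half the picture's height over the tangent of half this angle, whatever the lens; pixels are square), "cx", "cy" (the principal point, pixels), "eye" and "attitude" of the camera in the world; the wrist camera has in their place "mount" (4x4, takes a point from camera to tool coordinates, whose origin is the TCP and whose axes are the flange's). Camera axes: x right, y up, looking along -z (the intrinsics and any distortion apply to the point x, -y, -z); pixel columns grow to the right and rows downward; lengths in m; the calibration is good to about 2 mm. A picture is of the moment at which its call begins: read the wrist's pose just before it.
- env.close_job(): hands the job in; it is judged then, once.
The state is a dict: "time_s": time; "q": joint angles; "qvel": joint speeds; "joint_efforts": joint torques, N m; "position": TCP position; "tool_rot": TCP orientation; "ft_force": force on the tool from outside, world axes, zero at the start; "wrist_torque": the same for the moment, N m; "grip_width": finger opening in m; "gripper_force": force on a finger pad.
Only numpy, scipy, OpenCV 4.12 (cv2) and the standard library are available. Lean on these libraries where they do the work, as an engineer would, in place of code of your own. Each camera call takes 0.05 s, during which the arm holds its last target. There are 200 camera calls.

## Working session

There is one attempt and no reset: what is moved stays moved. The work goes in short steps, Python scripts to look and compute and a tool call to move; the robot and the scene stay as the last step left them, time stands still between calls to the robot, and variables do not carry over. Pictures are saved under pics/ and viewed, at most 14 in all, crops included, and the job is handed in when it is done.

Besides the shell and the picture viewer there is one more tool, called after "Call:" as a command line: name --pt "numbers of a row" for each row, then --argument value for the rest. apply_moves: Moves the arm, as the interface text tells. Its arguments: {"type":"object","properties":{"series":{"type":"array"},"grip_force":{"type":"number"}},"required":["series"]}

```bash
mkdir -p pics
cat > h.py <<'E'
import numpy as np, cv2
from rig import telemetry, get_image, env
def save(im,n): cv2.imwrite('pics/'+n+'.png', im['frame'][:,:,::-1])
def cloud(im, st=None):
    z=im['z_map']; H,W=z.shape; f=H/2/np.tan(np.radians(im['vertical_fov'])/2)
    u,v=np.meshgrid(np.arange(W),np.arange(H))
    P=np.stack([(u-im['cx'])/f*z, -(v-im['cy'])/f*z, -z],-1)
    if 'mount' in im:
        M=np.array(im['mount']); P=P@M[:3,:3].T+M[:3,3]
        return P@np.array(st['tool_rot']).T+np.array(st['position'])
    return P@np.array(im['attitude']).T+np.array(im['eye'])
E
python3 - <<'E'
from h import *
for n in('top','side'):
    im=get_image(n); save(im,n+'0'); np.save(n+'0.npy',cloud(im))
    print(n,[(k,v if not hasattr(v,'shape') or v.size<20 else v.shape) for k,v in im.items()])
print(env.pinch_z, [a for a in dir(env) if a[0]!='_'])
print(telemetry.observe())
E
```

```text
top [('frame', (480, 640, 3)), ('z_map', (480, 640)), ('vertical_fov', 43.451442118385614), ('cx', 317.03515534171675), ('cy', 257.26788479808874), ('eye', array([0.24883786, 0.01298325, 1.44957776])), ('attitude', array([[ 1.32515971e-02,  9.84192363e-01, -1.76606305e-01],
       [-9.99908443e-01,  1.35269997e-02,  3.55513706e-04],
       [ 2.73884731e-03,  1.76585424e-01,  9.84281508e-01]]))]
side [('frame', (480, 640, 3)), ('z_map', (480, 640)), ('vertical_fov', 51.35984299794883), ('cx', 316.86734496370866), ('cy', 239.89028699729687), ('eye', array([0.08664392, 0.59450828, 0.91503521])), ('attitude', array([[-0.79511412,  0.47361961, -0.3787849 ],
       [-0.60642219, -0.6139535 ,  0.50528529],
       [ 0.0067567 ,  0.63146304,  0.77537654]]))]
0.0187 ['MotionError', 'close_job', 'pinch_z']
{'time_s': 0.1, 'q': array([-7.99456716e+01,  2.18370416e+01,  7.43793864e+01,  2.06943124e-03,
        8.38590531e+01, -1.23368314e+01]), 'qvel': array([ 0.12935263, -0.07849607, -0.25161808,  0.04245533, -0.00218436,
       -0.05680231]), 'joint_efforts': array([ 4.91140847e-03, -4.49218798e+01, -2.31656563e+01, -1.97725958e-04,
        3.68405075e-03,  8.23677937e-06]), 'position': array([ 0.20946012, -0.50826646,  0.23078038]), 'tool_rot': array([[ 9.24606329e-01,  3.80924005e-01, -1.94633430e-04],
       [ 3.80923923e-01, -9.24605465e-01,  1.30343125e-03],
       [ 3.16549120e-04, -1.27930132e-03, -9.99999132e-01]]), 'ft_force': array([ 0.105867  ,  0.29247583, -0.93115156]), 'wrist_torque': array([ 0.08319913, -0.00691517,  0.02222161]), 'gripper_force': 0.0, 'grip_width': 0.08543766756379094}
```

View pics/top0.png

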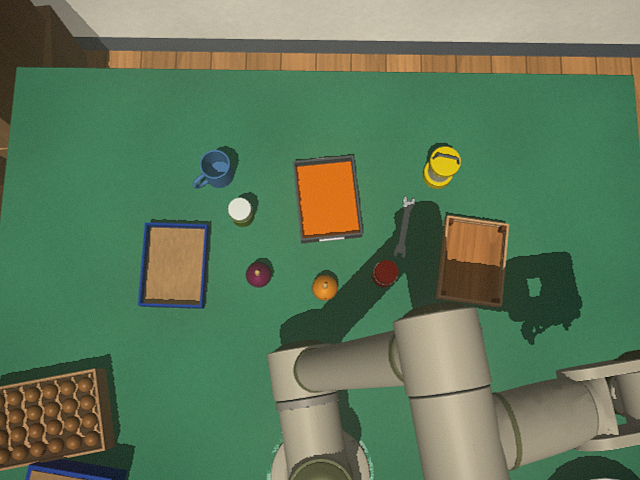

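View pics/side0.png

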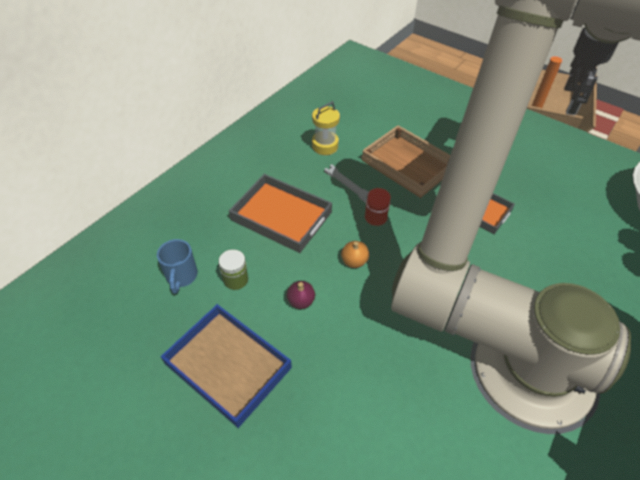

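The top view shows the blue tray at about (174,265), the large orange-floored box at (328,198) and the crate at (474,260). The pickle jar is at (240,210), the tomato jar at (386,272), the red onion at (259,274), the yellow onion at (325,287) and the spanner at (404,226). The mug (213,168) and lantern (442,165) stand behind. A smaller orange-floored decoy is under the arm in the side view, at (495,210).

Run:
```python
from h import *
P=np.load('top0.npy'); img=cv2.imread('pics/top0.png'); hsv=cv2.cvtColor(img,cv2.COLOR_BGR2HSV)
z=P[...,2]
print('table z', np.round([z[330,200],z[120,250],z[200,380],z[150,560]],4))
hi=((z>0.006)&(z<0.2)).astype(np.uint8)
hi[330:]=0; hi[:100]=0
n,l,s,c=cv2.connectedComponentsWithStats(hi)
for i in range(1,n):
    if s[i,4]<60: continue
    m=l==i; Q=P[m]; 
    top=Q[Q[:,2]>np.percentile(Q[:,2],97)-0.006]
    (cx,cy),wh,a=cv2.minAreaRect((Q[:,:2]*1000).astype(np.float32))
    print(np.round(c[i]),s[i,4],'zmax',round(Q[:,2].max(),3),'rect',np.round([cx,cy,*wh,a],1),'topmean',np.round(top.mean(0),4), len(top))
```

```text
table z [ 0.0009  0.0016 -0.0016  0.0026]
[442. 167.] 1141 zmax 0.149 rect [ 741.8 -294.6   81.7  119.    49.8] topmean [ 0.7209 -0.2834  0.1411] 60
[215. 170.] 962 zmax 0.087 rect [710.1 272.5 100.6  85.   88.2] topmean [0.7163 0.2579 0.0818] 141
[328. 198.] 3231 zmax 0.046 rect [656.1 -12.1 220.5 158.3   6.2] topmean [ 0.6526 -0.0118  0.0367] 515
[241. 212.] 581 zmax 0.085 rect [616.4 192.6  56.2  73.5  80.7] topmean [0.6089 0.1971 0.0783] 253
[404. 227.] 429 zmax 0.02 rect [ 586.4 -200.5   28.   151.6   79.9] topmean [ 0.5838 -0.2005  0.0147] 250
[474. 261.] 3469 zmax 0.044 rect [ 502.4 -368.5  165.4  217.9   82.8] topmean [ 0.5029 -0.3651  0.0366] 660
[174. 265.] 3291 zmax 0.045 rect [485.1 359.4 163.7 210.4  88.8] topmean [0.48   0.354  0.0361] 584
[385. 273.] 551 zmax 0.086 rect [ 471.5 -150.3   56.2   69.9   80.6] topmean [ 0.4636 -0.1483  0.0785] 252
[259. 274.] 519 zmax 0.069 rect [4.632e+02 1.514e+02 6.680e+01 6.020e+01 1.000e-01] topmean [0.4606 0.1501 0.055 ] 77
[325. 287.] 523 zmax 0.068 rect [432.7  -6.5  63.2  60.1   0.5] topmean [ 0.4306 -0.0081  0.0557] 73
```

Call:
apply_moves --pt "46.5 -29.5 3.5 0 0 0 1" --pt "46.5 -29.5 3.5 0 0 0 1" --pt "46.5 -29.5 3.5 0 0 0 1" --pt "46.5 -29.5 3.5 0 0 0 1" --pt "46.5 -29.5 3.5 0 0 0 1" --pt "46.5 -29.5 3.5 0 0 0 1" --pt "46.5 -29.5 3.5 0 0 0 1" --pt "46.5 -29.5 3.5 0 0 0 1" --pt "0 0 0 0 0 7.5 1" --pt "0 0 0 0 0 7.5 1" --pt "0 0 0 0 0 7.5 1" --pt "0 0 0 0 0 0 1" --grip_force 30

```text
time_s: 1.6
position: [0.4634, -0.1485, 0.2031]
tool_rot: [[1.0, -0.001, -0.001], [-0.001, -1.0, 0.0], [-0.001, -0.0, -1.0]]
ft_force: [-0.7, -0.3, -0.5]
grip_width: 0.085
gripper_force: 0.0
```

```bash
cat >> h.py <<'E'
def go(target, yaw=None):
    "shift in tool axes (mm) from the measured pose to a world TCP target, and turn about tool z"
    s=telemetry.observe(); R=np.array(s['tool_rot']); d=R.T@(np.array(target)-np.array(s['position']))*1000
    y=np.degrees(np.arctan2(R[1,0],R[0,0])); print('  pos',np.round(s['position'],4),'yaw',round(y,1),'w',round(s['grip_width'],4),'F',np.round(s['ft_force'],1),'t',s['time_s'])
    print('  -> tool shift mm',np.round(d,1),'turn z',None if yaw is None else round(y-yaw,1),'tilt',np.round(R[:2,2],4))
def wrist(name=None):
    s=telemetry.observe(); im=get_image('wrist'); 
    if name: save(im,name)
    return im,cloud(im,s)
def blobs(P,zlo,zhi,minpx=400):
    m=((P[...,2]>zlo)&(P[...,2]<zhi)).astype(np.uint8)
    n,l,s,c=cv2.connectedComponentsWithStats(m); out=[]
    for i in range(1,n):
        if s[i,4]<minpx: continue
        Q=P[l==i]; r=cv2.minAreaRect((Q[:,:2]*1000).astype(np.float32))
        ec=cv2.minEnclosingCircle((Q[:,:2]*1000).astype(np.float32))
        print('  px',np.round(c[i]),s[i,4],'mean',np.round(Q.mean(0),4),'rect',np.round([*r[0],*r[1],r[2]],1),'circ',np.round([*ec[0],ec[1]],1))
E
python3 - <<'E'
from h import *
im,P=wrist('w0'); print(im['mount'], im['cx'],im['cy'],im['vertical_fov'])
z=P[...,2]; print('table',np.round(np.percentile(z[abs(z)<.02],[5,50,95]),4))
print('lid'); blobs(P,.066,.09)
print('low'); blobs(P,.007,.02)
go([.464,-.148,.09],0)
E
```

```text
[[ 2.15232111e-04  9.59065694e-01  2.83183595e-01  7.22001892e-02]
 [ 9.99999822e-01 -4.90489481e-05 -5.93928861e-04  1.32212856e-03]
 [-5.55726937e-04  2.83183672e-01 -9.59065534e-01 -1.42744379e-01]
 [ 0.00000000e+00  0.00000000e+00  0.00000000e+00  1.00000000e+00]] 321.7633951320935 246.89521323636447 69.97819708679084
table [-0.0012  0.0003  0.0074]
lid
  px [320. 235.] 3309 mean [ 0.4658 -0.1486  0.0758] rect [ 464.6 -148.3   53.    52.7    1.8] circ [ 464.6 -148.5   26.9]
low
  px [87. 63.] 1137 mean [0.6037 0.0549 0.0136] rect [601.6  54.6 104.    3.    6.4] circ [601.7  54.3  52. ]
  px [379.  82.] 3339 mean [ 0.5884 -0.2006  0.012 ] rect [ 583.4 -199.8   27.1  145.6   79.8] circ [ 583.4 -200.4   73.8]
  px [470. 160.] 1566 mean [ 0.5196 -0.2889  0.0144] rect [ 510.4 -288.3    3.9  199.    82.6] circ [ 510.5 -287.3   99.5]
  px [591.  79.] 767 mean [ 0.5918 -0.3879  0.014 ] rect [ 593.4 -383.2  116.7   13.1   76.1] circ [ 587.9 -381.9   58.4]
  px [595. 215.] 2747 mean [ 0.4684 -0.4171  0.0142] rect [ 459.3 -406.    94.7  210.4   48.3] circ [ 490.7 -370.8  105.2]
  pos [ 0.4634 -0.1486  0.2031] yaw 0.0 w 0.0852 F [ 0.1 -0.2 -0.4] t 1.65
  -> tool shift mm [  0.6  -0.5 113.1] turn z 0.0 tilt [-0.0004  0.0003]
```

Call:
apply_moves --pt "1.2 0 40 0 0 0 1" --pt "0 0 40 0 0 0 1" --pt "0 0 40 0 0 0 1" --pt "0 0 30 0 0 0 1" --pt "0 0 15 0 0 0 1" --pt "0 0 8 0 0 0 1" --pt "0 0 0 0 0 0 0.5" --pt "0 0 0 0 0 0 0.2" --pt "0 0 0 0 0 0 0.2" --pt "0 0 0 0 0 0 0.2" --pt "0 0 0 0 0 0 0.2" --pt "0 0 0 0 0 0 0.2" --grip_force 40

```text
time_s: 3.15
position: [0.465, -0.1487, 0.0313]
tool_rot: [[1.0, -0.001, 0.001], [-0.001, -1.0, -0.001], [0.001, 0.001, -1.0]]
ft_force: [-1.4, 2.9, 5.7]
grip_width: 0.0546
gripper_force: 42.5
```

Call:
apply_moves --pt "0 0 -10 0 0 0 0.2" --pt "0 0 -30 0 0 0 0.2" --pt "0 0 -45 0 0 0 0.2" --pt "0 0 -45 0 0 0 0.2" --pt "-2 -20 -40 0 0 0 0.2" --pt "-3 -50 0 0 0 0 0.2" --pt "-3 -60 0 0 0 0 0.2" --pt "-3 -60 0 0 0 0 0.2" --pt "-3 -60 0 0 0 0 0.2" --pt "-3 -60 0 0 0 0 0.2" --pt "-3 -60 0 0 0 0 0.2" --pt "-3 -50 0 0 0 0 0.2"

```text
time_s: 4.65
position: [0.4418, 0.2736, 0.201]
tool_rot: [[1.0, -0.001, 0.001], [-0.001, -1.0, 0.0], [0.001, -0.0, -1.0]]
ft_force: [0.8, 0.1, -2.7]
grip_width: 0.0544
gripper_force: 43.4
```

Call:
apply_moves --pt "-2 -40 0 0 0 0 0.2" --pt "-2 -30 0 0 0 0 0.2" --pt "0 0 0 0 0 0 0.2"

```text
time_s: 5.03
position: [0.438, 0.3429, 0.2006]
tool_rot: [[1.0, 0.001, -0.0], [0.001, -1.0, 0.0], [-0.0, -0.0, -1.0]]
ft_force: [-0.5, 0.7, -2.1]
grip_width: 0.0545
gripper_force: 43.4
```

Run:
```python
from h import *
im,P=wrist('w1'); z=P[...,2]
print('rim'); blobs(P,.028,.042,200)
print('wall'); blobs(P,.012,.03,200)
go([.438,.358,.036],0)
```

```text
rim
  px [481.  35.] 562 mean [0.5945 0.2154 0.0351] rect [594.9 210.9  51.5  18.2  44.5] circ [601.1 204.5  25.8]
  px [300. 140.] 5195 mean [0.5103 0.3602 0.0343] rect [480.7 356.  150.6 200.4  88.9] circ [480.8 355.7 124.6]
  px [518. 198.] 1311 mean [0.4648 0.1658 0.0368] rect [461.2 154.2  56.9  57.5  27.9] circ [460.5 152.9  30.1]
  px [180. 441.] 340 mean [0.1911 0.5004 0.0349] rect [189.8 499.9  58.4   3.1  10.6] circ [189.8 499.6  29.2]
  px [ 13. 435.] 225 mean [0.1987 0.6868 0.0346] rect [198.1 688.3   2.9  39.6  11.9] circ [199.  688.4  19.8]
wall
  px [473.  38.] 656 mean [0.5956 0.2159 0.0211] rect [597.2 211.4  52.8  20.   38.4] circ [603.4 203.6  26.4]
  px [293. 147.] 2798 mean [0.5045 0.3684 0.0213] rect [480.5 356.1 141.  191.2  88.8] circ [480.4 356.3 118.3]
  px [503. 194.] 436 mean [0.467  0.174  0.0248] rect [463.7 166.3  31.9  61.   75.7] circ [460.7 154.5  30.5]
  px [ 20. 426.] 397 mean [0.1977 0.6916 0.0204] rect [197.5 693.5   3.4  59.2  11.1] circ [197.9 693.6  29.6]
  px [186. 435.] 378 mean [0.1855 0.4993 0.0218] rect [186.1 499.4  60.9   2.5  12.3] circ [186.  499.9  30.5]
  pos [0.4382 0.3417 0.2005] yaw -0.0 w 0.0546 F [-0.4  0.3 -2.7] t 5.075
  -> tool shift mm [ -0.2 -16.3 164.5] turn z -0.0 tilt [-0.0002 -0.0004]
```

View pics/w1.png

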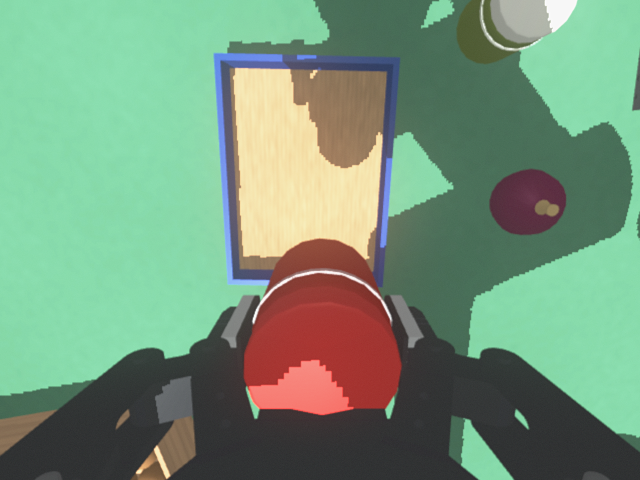

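Call:
apply_moves --pt "-2.5 -15.3 0 0 0 0 0.2" --pt "0 0 40 0 0 0 0.2" --pt "0 0 40 0 0 0 0.2" --pt "0 0 40 0 0 0 0.2" --pt "0 0 25 0 0 0 0.2" --pt "0 0 12 0 0 0 0.2" --pt "0 0 5 0 0 0 0.2" --pt "0 0 1 0 0 0 0.2" --pt "0 0 0.5 0 0 0 0.2" --pt "0 0 0 0 0 0 0.2"

```text
time_s: 6.32
position: [0.4364, 0.3569, 0.0374]
tool_rot: [[1.0, -0.002, 0.001], [-0.002, -1.0, 0.0], [0.001, -0.0, -1.0]]
ft_force: [0.6, 0.7, -2.5]
grip_width: 0.0547
gripper_force: 43.4
```

Call:
apply_moves --pt "0 0 0.7 0 0 0 0.2" --pt "0 0 0 0 0 0 0.2"

```text
time_s: 6.58
position: [0.4364, 0.3568, 0.0364]
tool_rot: [[1.0, -0.002, 0.0], [-0.002, -1.0, 0.0], [0.0, -0.0, -1.0]]
ft_force: [-0.5, -0.1, 0.0]
grip_width: 0.0545
gripper_force: 43.6
```

Call:
apply_moves --pt "0 0 0 0 0 0 0.7" --pt "0 0 0 0 0 0 0.9" --pt "0 0 0 0 0 0 0.9" --pt "0 0 0 0 0 0 0.9" --pt "0 0 -25 0 0 0 0.9" --pt "0 0 -45 0 0 0 0.9" --pt "0 0 -50 0 0 0 0.9" --pt "12 10 -44 0 0 0 1" --pt "40 37 0 0 0 0 1" --pt "42 39 0 0 0 0 1" --pt "42 39 0 0 0 0 1" --pt "36 35 0 0 0 0 1"

```text
time_s: 8.07
position: [0.6092, 0.1948, 0.2]
tool_rot: [[1.0, -0.002, -0.0], [-0.002, -1.0, 0.0], [-0.0, -0.0, -1.0]]
ft_force: [-0.5, 1.9, 0.8]
grip_width: 0.0857
gripper_force: 0.0
```

Call:
apply_moves --pt "0 0 0 0 0 0 1"

```text
time_s: 8.2
position: [0.6097, 0.1937, 0.1992]
tool_rot: [[1.0, -0.006, -0.0], [-0.006, -1.0, -0.0], [-0.0, 0.0, -1.0]]
ft_force: [-0.2, 0.6, 0.3]
grip_width: 0.0856
gripper_force: 0.0
```

Run:
```python
from h import *
im,P=wrist('w2'); 
print('lid'); blobs(P,.066,.095)
go([.609,.197,.030],0)
```

```text
lid
  px [218.  96.] 3168 mean [0.7159 0.266  0.0764] rect [708.5 260.9  71.7  86.2  73.7] circ [707.4 268.3  48.3]
  px [316. 238.] 3383 mean [0.6103 0.1968 0.0758] rect [609.2 197.   52.9  52.8  54.3] circ [608.9 196.9  26.9]
  pos [0.6084 0.1953 0.1995] yaw -0.2 w 0.0855 F [-0.3  0.4 -0.5] t 8.25
  -> tool shift mm [  0.7  -1.7 169.5] turn z -0.2 tilt [-0.0009  0.    ]
```

Call:
apply_moves --pt "0.7 -2 40 0 0 0 1" --pt "0 0 40 0 0 0 1" --pt "0 0 40 0 0 0 1" --pt "0 0 30 0 0 0 1" --pt "0 0 12 0 0 0 1" --pt "0 0 7 0 0 0 1" --pt "0 0 0 0 0 0 0.5" --pt "0 0 0 0 0 0 0.2" --pt "0 0 0 0 0 0 0.2" --pt "0 0 0 0 0 0 0.2" --pt "0 0 0 0 0 0 0.2" --pt "0 0 0 0 0 0 0.2" --grip_force 40

```text
time_s: 9.75
position: [0.6092, 0.1985, 0.0326]
tool_rot: [[1.0, -0.002, 0.002], [-0.002, -1.0, 0.0], [0.002, -0.0, -1.0]]
ft_force: [-1.7, -1.0, 6.3]
grip_width: 0.0541
gripper_force: 43.2
```

Call:
apply_moves --pt "0 0 -10 0 0 0 0.2" --pt "0 0 -30 0 0 0 0.2" --pt "0 0 -45 0 0 0 0.2" --pt "0 0 -45 0 0 0 0.2" --pt "0 0 -35 0 0 0 0.2" --pt "-18 -35 0 0 0 0 0.2" --pt "-22 -42 0 0 0 0 0.2" --pt "-22 -42 0 0 0 0 0.2" --pt "-16 -28 0 0 0 0 0.2" --pt "-5 -10 0 0 0 0 0.2" --pt "0 0 0 0 0 0 0.2"

```text
time_s: 11.12
position: [0.5258, 0.3556, 0.1962]
tool_rot: [[1.0, -0.001, 0.0], [-0.001, -1.0, -0.0], [0.0, 0.0, -1.0]]
ft_force: [1.2, -0.5, -2.1]
grip_width: 0.0541
gripper_force: 43.3
```

Run:
```python
from h import *
go([.5256,.355,.0395],0)
```

```text
pos [0.5258 0.3556 0.1962] yaw -0.1 w 0.0541 F [ 1.2 -0.5 -2.1] t 11.125
  -> tool shift mm [ -0.2   0.6 156.7] turn z -0.1 tilt [ 0.     -0.0003]
```

Call:
apply_moves --pt "0 0 40 0 0 0 0.2" --pt "0 0 40 0 0 0 0.2" --pt "0 0 40 0 0 0 0.2" --pt "0 0 22 0 0 0 0.2" --pt "0 0 10 0 0 0 0.2" --pt "0 0 5 0 0 0 0.2" --pt "0 0 0 0 0 0 0.2" --pt "0 0 0 0 0 0 0.2"

```text
time_s: 12.12
position: [0.5264, 0.3557, 0.04]
tool_rot: [[1.0, -0.002, 0.001], [-0.002, -1.0, 0.001], [0.001, -0.001, -1.0]]
ft_force: [-0.5, -0.6, -3.4]
grip_width: 0.0541
gripper_force: 43.3
```

Call:
apply_moves --pt "0 0 1 0 0 0 0.2" --pt "0 0 0.8 0 0 0 0.2" --pt "0 0 0 0 0 0 0.2"

```text
time_s: 12.5
position: [0.526, 0.3557, 0.0377]
tool_rot: [[1.0, -0.002, 0.0], [-0.002, -1.0, 0.0], [0.0, -0.0, -1.0]]
ft_force: [-0.3, -0.2, 0.3]
grip_width: 0.0544
gripper_force: 43.6
```

Call:
apply_moves --pt "0 0 0 0 0 0 0.7" --pt "0 0 0 0 0 0 0.9" --pt "0 0 0 0 0 0 0.9" --pt "0 0 0 0 0 0 0.9" --pt "0 0 -25 0 0 0 0.9" --pt "0 0 -45 0 0 0 0.9" --pt "0 0 -50 0 0 0 0.9" --pt "-5 10 -42 0 0 0 1" --pt "-15 48 0 0 0 0 1" --pt "-15 52 0 0 0 0 1" --pt "-15 52 0 0 0 0 1" --pt "-15 42 0 0 0 0 1"

```text
time_s: 14.0
position: [0.4598, 0.15, 0.1995]
tool_rot: [[1.0, -0.002, 0.0], [-0.002, -1.0, -0.0], [0.0, 0.0, -1.0]]
ft_force: [1.1, -0.9, 0.6]
grip_width: 0.0853
gripper_force: 0.0
```

Call:
apply_moves --pt "0 0 0 0 0 0 1"

```text
time_s: 14.12
position: [0.4599, 0.1498, 0.1997]
tool_rot: [[1.0, -0.005, 0.0], [-0.005, -1.0, -0.0], [0.0, 0.0, -1.0]]
ft_force: [0.8, 0.4, -0.1]
grip_width: 0.0851
gripper_force: 0.0
```

Run:
```python
from h import *
im,P=wrist('w3'); 
print('onion mid'); blobs(P,.024,.048); print('neck'); blobs(P,.05,.07,60)
go([.461,.152,.008],0)
```

```text
onion mid
  px [531.  76.] 4559 mean [ 0.585  -0.0239  0.0325] rect [594.3 -15.9 100.1 159.    1.3] circ [601.4 -15.6  90.2]
  px [ 95. 201.] 7219 mean [0.4805 0.3544 0.0323] rect [480.3 356.2 152.7 200.7  88.8] circ [480.6 354.8 124.2]
  px [108. 153.] 1010 mean [0.5271 0.3319 0.0364] rect [525.2 338.7  26.4  55.6  88.9] circ [525.5 351.7  27.8]
  px [318. 222.] 2375 mean [0.4661 0.1516 0.0408] rect [462.2 151.9  60.7  56.7  89.7] circ [460.7 151.7  30.8]
  px [120. 244.] 902 mean [0.4452 0.3354 0.0363] rect [442.6 341.9  55.7  26.3  27.2] circ [436.6 353.6  27.9]
  px [481. 252.] 2494 mean [0.437  0.0018 0.0398] rect [432.9  -4.3  57.2  57.5   4.4] circ [431.2  -5.8  30.8]
neck
  px [ 88. 154.] 1206 mean [0.5268 0.3333 0.0602] rect [525.8 342.   56.3  34.    2.6] circ [525.5 353.3  28.5]
  px [318. 231.] 378 mean [0.4611 0.1515 0.0548] rect [460.4 151.6  23.1  24.4  53. ] circ [460.4 151.   13.4]
  px [103. 252.] 1079 mean [0.4451 0.3368 0.0601] rect [441.1 344.1  56.6  33.   26.2] circ [435.9 354.3  28.5]
  px [495. 263.] 384 mean [ 0.4314 -0.005   0.0555] rect [430.9  -5.7  21.3  25.   58.6] circ [431.2  -5.3  13.1]
  pos [0.4605 0.151  0.1997] yaw -0.2 w 0.0855 F [ 0.4 -1.1 -0.1] t 14.175
  -> tool shift mm [  0.3  -0.9 191.7] turn z -0.2 tilt [0.0007 0.0002]
```

View pics/w3.png

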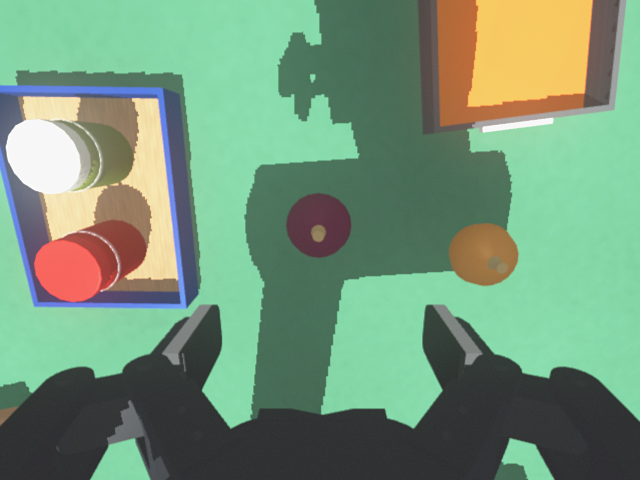

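The picture shows both jars upright in the blue tray, at (50,155) and (80,265). The red onion at (318,225) is centred ahead of the fingers.

Call:
apply_moves --pt "0.3 -0.7 45 0 0 0 1" --pt "0 0 45 0 0 0 1" --pt "0 0 45 0 0 0 1" --pt "0 0 30 0 0 0 1" --pt "0 0 16 0 0 0 1" --pt "0 0 8 0 0 0 1" --pt "0 0 0 0 0 0 0.6" --pt "0 0 0 0 0 0 0.3" --pt "0 0 0 0 0 0 0.3" --pt "0 0 0 0 0 0 0.3" --pt "0 0 0 0 0 0 0.3" --pt "0 0 0 0 0 0 0.3" --grip_force 25

```text
time_s: 15.68
position: [0.4613, 0.1527, 0.0111]
tool_rot: [[1.0, -0.002, 0.002], [-0.002, -1.0, 0.001], [0.002, -0.001, -1.0]]
ft_force: [-1.5, 3.3, 6.0]
grip_width: 0.0602
gripper_force: 27.6
```

Call:
apply_moves --pt "0 0 -10 0 0 0 0.3" --pt "0 0 -35 0 0 0 0.3" --pt "0 0 -50 0 0 0 0.3" --pt "0 0 -50 0 0 0 0.3" --pt "0 20 -45 0 0 0 0.3" --pt "5 50 0 0 0 0 0.3" --pt "5 60 0 0 0 0 0.3" --pt "5 60 0 0 0 0 0.3" --pt "5 60 0 0 0 0 0.3" --pt "5 60 0 0 0 0 0.3" --pt "5 60 0 0 0 0 0.3" --pt "5 40 0 0 0 0 0.3"

```text
time_s: 17.18
position: [0.4944, -0.2603, 0.2006]
tool_rot: [[1.0, -0.004, -0.0], [-0.004, -1.0, -0.0], [-0.0, 0.0, -1.0]]
ft_force: [-0.8, 0.9, -0.9]
grip_width: 0.0599
gripper_force: 27.8
```

Call:
apply_moves --pt "0 30 0 0 0 0 0.3" --pt "0 20 0 0 0 7.4 0.3" --pt "0 0 0 0 0 0 0.3" --pt "0 0 0 0 0 0 0.3"

```text
time_s: 17.68
position: [0.4948, -0.3068, 0.2005]
tool_rot: [[0.992, -0.128, -0.0], [-0.128, -0.992, 0.0], [-0.0, -0.0, -1.0]]
ft_force: [0.5, -0.5, -2.1]
grip_width: 0.0592
gripper_force: 27.8
```

Run:
```python
from h import *
im,P=wrist('w4'); 
print('rim'); blobs(P,.030,.040,300); print('wall');blobs(P,.012,.03,300)
go([.47,-.36,.018],-7.4)
```

```text
rim
  px [ 36. 119.] 2228 mean [ 0.6165 -0.0803  0.0341] rect [615.4 -81.8  67.6 162.7  69.1] circ [627.2 -51.   81.3]
  px [396. 165.] 4560 mean [ 0.5382 -0.3808  0.0348] rect [ 500.9 -362.1  150.6  199.4   82.7] circ [ 501.1 -361.9  124.1]
  px [ 47. 316.] 745 mean [ 0.4394 -0.0253  0.0351] rect [435.7 -18.8  58.5  35.4  21.4] circ [431.7  -8.7  29.5]
wall
  px [ 43. 101.] 3001 mean [ 0.6318 -0.0821  0.0216] rect [613.9 -77.2  78.3 183.7  66.6] circ [629.3 -41.8  91.8]
  px [191.  95.] 835 mean [ 0.6238 -0.2075  0.0127] rect [ 618.6 -209.8   26.1   81.5   85.8] circ [ 619.3 -200.9   40.8]
  px [435. 193.] 2023 mean [ 0.5063 -0.4176  0.0205] rect [ 515.7 -406.2  224.3  109.4   19.8] circ [ 500.1 -362.6  112.4]
  px [ 58. 309.] 700 mean [ 0.4411 -0.0281  0.0231] rect [436.5 -19.9  61.4  34.9  23. ] circ [431.7  -8.2  30.9]
  pos [ 0.4949 -0.3066  0.2005] yaw -7.4 w 0.0597 F [ 0.1  0.5 -0.1] t 17.725
  -> tool shift mm [-17.8  56.2 182.5] turn z 0.0 tilt [-0.0002  0.0003]
```

View pics/w4.png

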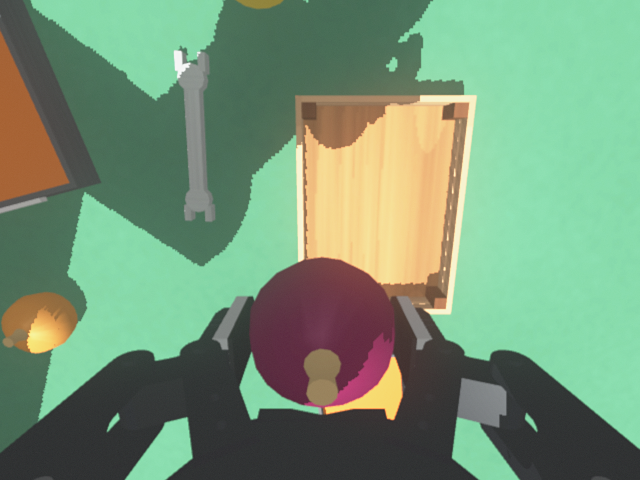

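The red onion is held. The crate is at (385,205), empty, with its whole rim visible.

Call:
apply_moves --pt "25 27 0 0 0 0 0.3" --pt "26 27 0 0 0 0 0.3" --pt "0 0 30 0 0 0 0.3" --pt "0 0 45 0 0 0 0.3" --pt "0 0 45 0 0 0 0.3" --pt "0 0 30 0 0 0 0.3" --pt "0 0 20 0 0 0 0.3" --pt "0 0 8 0 0 0 0.3" --pt "0 0 3 0 0 0 0.3" --pt "0 0 0 0 0 0 0.3" --pt "0 0 0 0 0 0 0.3"

```text
time_s: 19.1
position: [0.5387, -0.368, 0.0201]
tool_rot: [[0.991, -0.131, 0.001], [-0.131, -0.991, -0.001], [0.001, 0.001, -1.0]]
ft_force: [0.4, -0.9, -0.5]
grip_width: 0.0594
gripper_force: 27.8
```

Call:
apply_moves --pt "0 0 2 0 0 0 0.3" --pt "0 0 1 0 0 0 0.3" --pt "0 0 0 0 0 0 0.3"

```text
time_s: 19.48
position: [0.5384, -0.3679, 0.0163]
tool_rot: [[0.991, -0.131, -0.0], [-0.131, -0.991, 0.0], [-0.0, -0.0, -1.0]]
ft_force: [-0.4, 0.8, -0.8]
grip_width: 0.0593
gripper_force: 27.8
```

Call:
apply_moves --pt "0 0 0.3 0 0 0 0.7" --pt "0 0 0 0 0 0 0.88" --pt "0 0 0 0 0 0 0.88" --pt "0 0 0 0 0 0 0.88" --pt "0 0 -25 0 0 0 0.88" --pt "0 0 -50 0 0 0 0.9" --pt "0 0 -55 0 0 0 1" --pt "0 0 -52 0 0 0 1" --pt "-10 -22 0 0 0 0 1" --pt "-22 -50 0 0 0 0 1" --pt "-24 -53 0 0 0 0 1" --pt "-24 -53 0 0 0 0 1"

```text
time_s: 20.98
position: [0.4816, -0.1793, 0.1981]
tool_rot: [[0.991, -0.131, 0.0], [-0.131, -0.991, -0.0], [0.0, -0.0, -1.0]]
ft_force: [0.9, -0.7, 0.6]
grip_width: 0.0857
gripper_force: 0.0
```

Call:
apply_moves --pt "-24 -53 0 0 0 0 1" --pt "-24 -53 0 0 0 0 1" --pt "-20 -46 0 0 0 0 1" --pt "-6 -15 0 0 0 0 1" --pt "0 0 0 0 0 0 1"

```text
time_s: 21.6
position: [0.431, -0.0055, 0.1983]
tool_rot: [[0.992, -0.129, 0.001], [-0.129, -0.992, -0.0], [0.001, 0.0, -1.0]]
ft_force: [0.6, 0.0, -0.1]
grip_width: 0.0854
gripper_force: 0.0
```

Run:
```python
from h import *
im,P=wrist('w5'); 
print('onion mid'); blobs(P,.024,.048); print('neck'); blobs(P,.05,.07,60)
go([.431,-.0055,.010],-7.4)
```

```text
onion mid
  px [308.  64.] 3462 mean [ 0.5664 -0.0129  0.0328] rect [585.9 -17.3  82.  155.6   2.2] circ [590.8 -17.1  84.7]
  px [628. 166.] 1837 mean [ 0.4501 -0.2817  0.0314] rect [ 462.1 -281.6  107.7   25.2    5.7] circ [ 463.  -289.7   53.9]
  px [ 19. 267.] 1985 mean [0.4287 0.2858 0.0311] rect [436.1 283.8  45.4 130.7  68.1] circ [442.3 299.1  65.5]
  px [321. 223.] 2393 mean [ 0.437  -0.0074  0.0409] rect [432.6  -7.5  60.2  57.2  55.3] circ [431.6  -6.8  30.7]
neck
  px [322. 232.] 384 mean [ 0.4322 -0.0071  0.0547] rect [431.5  -6.6  24.2  23.2  46.7] circ [431.5  -6.4  12.8]
  pos [ 0.4314 -0.0062  0.1982] yaw -7.5 w 0.0854 F [ 0.4 -0.3  0.2] t 21.65
  -> tool shift mm [ -0.6  -0.8 188.2] turn z -0.1 tilt [ 0.0007 -0.0005]
```

Call:
apply_moves --pt "0 0.3 45 0 0 0 1" --pt "0 0 45 0 0 0 1" --pt "0 0 45 0 0 0 1" --pt "0 0 30 0 0 0 1" --pt "0 0 15 0 0 0 1" --pt "0 0 8 0 0 0 1" --pt "0 0 0 0 0 0 0.6" --pt "0 0 0 0 0 0 0.3" --pt "0 0 0 0 0 0 0.3" --pt "0 0 0 0 0 0 0.3" --pt "0 0 0 0 0 0 0.3" --pt "0 0 0 0 0 0 0.3"

```text
time_s: 23.15
position: [0.4314, -0.0064, 0.0107]
tool_rot: [[0.991, -0.13, 0.002], [-0.13, -0.991, -0.001], [0.002, 0.001, -1.0]]
ft_force: [-1.8, -2.9, 6.4]
grip_width: 0.0597
gripper_force: 27.6
```

Call:
apply_moves --pt "0 0 -10 0 0 0 0.3" --pt "0 0 -35 0 0 0 0.3" --pt "0 0 -50 0 0 0 0.3" --pt "0 0 -50 0 0 0 0.3" --pt "2 10 -45 0 0 0 0.3" --pt "10 43 0 0 0 0 0.3" --pt "13 55 0 0 0 0 0.3" --pt "13 60 0 0 0 0 0.3" --pt "13 60 0 0 0 0 0.3" --pt "13 60 0 0 0 0 0.3" --pt "10 45 0 0 0 0 0.3" --pt "3 10 0 0 0 0 0.3"

```text
time_s: 24.65
position: [0.4618, -0.3581, 0.1997]
tool_rot: [[0.991, -0.133, -0.0], [-0.133, -0.991, 0.001], [-0.001, -0.001, -1.0]]
ft_force: [-0.2, 0.9, -1.3]
grip_width: 0.0597
gripper_force: 28.1
```

Call:
apply_moves --pt "0 0 0 0 0 0 0.3"

```text
time_s: 24.78
position: [0.4622, -0.3557, 0.1999]
tool_rot: [[0.991, -0.131, -0.0], [-0.131, -0.991, 0.001], [-0.001, -0.001, -1.0]]
ft_force: [0.4, 0.2, -1.7]
grip_width: 0.06
gripper_force: 28.1
```

Run:
```python
from h import *
im,P=wrist('w6'); 
print('rim/onion'); blobs(P,.040,.070,200)
go([.4633,-.3572,.0165],-7.4)
```

```text
rim/onion
  px [324. 140.] 3630 mean [ 0.5377 -0.369   0.0507] rect [ 537.4 -369.    55.9   55.5   57.1] circ [ 537.2 -368.9   28.2]
  pos [ 0.4623 -0.355   0.2001] yaw -7.5 w 0.0599 F [ 0.1  1.  -2.1] t 24.825
  -> tool shift mm [  1.4   2.2 183.6] turn z -0.1 tilt [-0.0003  0.001 ]
```

View pics/w6.png

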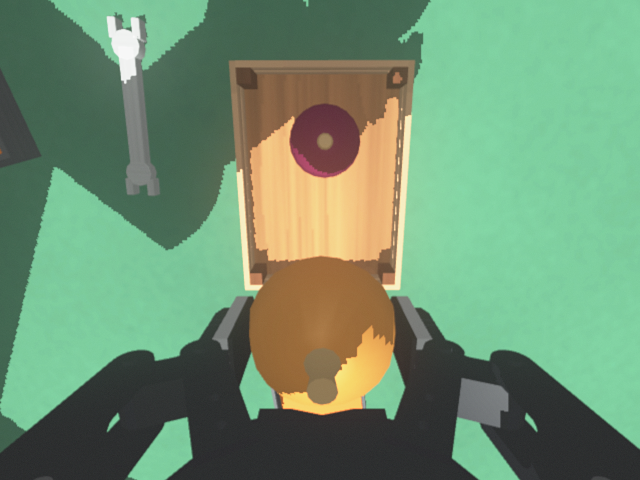

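The red onion stands upright in the far half of the crate, at (324,140). The near half is free for the yellow onion held in the gripper.

Call:
apply_moves --pt "1 2 30 0 0 0 0.3" --pt "0 0 45 0 0 0 0.3" --pt "0 0 45 0 0 0 0.3" --pt "0 0 30 0 0 0 0.3" --pt "0 0 18 0 0 0 0.3" --pt "0 0 8 0 0 0 0.3" --pt "0 0 4 0 0 0 0.3" --pt "0 0 2 0 0 0 0.3" --pt "0 0 1 0 0 0 0.3" --pt "0 0 0 0 0 0 0.3"

```text
time_s: 26.08
position: [0.4631, -0.3583, 0.0173]
tool_rot: [[0.991, -0.131, 0.0], [-0.131, -0.991, -0.0], [0.0, 0.0, -1.0]]
ft_force: [-0.8, -0.5, -1.8]
grip_width: 0.0598
gripper_force: 28.1
```

Call:
apply_moves --pt "0 0 1.2 0 0 0 0.3" --pt "0 0 0 0 0 0 0.7" --pt "0 0 0 0 0 0 0.88" --pt "0 0 0 0 0 0 0.88" --pt "0 0 0 0 0 0 0.88" --pt "0 0 -25 0 0 0 0.88" --pt "0 0 -50 0 0 0 0.9" --pt "0 0 -55 0 0 0 1" --pt "0 0 -54 0 0 0 1" --pt "12 -22 0 0 0 0 1" --pt "25 -45 0 0 0 0 1" --pt "30 -50 0 0 0 0 1"

```text
time_s: 27.58
position: [0.5453, -0.2502, 0.2]
tool_rot: [[0.991, -0.132, 0.0], [-0.132, -0.991, -0.0], [0.0, 0.0, -1.0]]
ft_force: [0.8, -0.4, -0.9]
grip_width: 0.0854
gripper_force: 0.0
```

Call:
apply_moves --pt "24 -40 0 0 0 0 0.7" --pt "8 -15 0 0 0 2.6 0.5" --pt "0 0 0 0 0 0 0.5" --pt "0 0 0 0 0 0 0.5"

```text
time_s: 28.08
position: [0.5832, -0.2014, 0.1998]
tool_rot: [[0.984, -0.175, -0.0], [-0.175, -0.984, -0.0], [-0.0, 0.0, -1.0]]
ft_force: [-0.5, -0.3, 0.3]
grip_width: 0.0426
gripper_force: 0.0
```

Run:
```python
from h import *
im,P=wrist('w7'); 
print('spanner'); blobs(P,.006,.02,300); print('onions'); blobs(P,.044,.07,200)
m=(P[...,2]>.006)&(P[...,2]<.02)&(abs(P[...,0]-.585)<.04)&(abs(P[...,1]+.2)<.03)
Q=P[m][:,:2]; print('shaft',Q.mean(0),np.degrees(np.arctan(np.polyfit(Q[:,0],Q[:,1],1)[0])), np.polyval(np.polyfit(Q[:,0],Q[:,1],1),.584), np.percentile(P[m][:,2],[10,50,90]))
go([.584,-.2,.003],-10)
```

```text
spanner
  px [178. 154.] 1314 mean [ 0.6676 -0.0836  0.0132] rect [659.5 -84.5 200.    1.8   6.7] circ [659.5 -84.4 100. ]
  px [63. 85.] 915 mean [ 7.448e-01 -3.000e-04  1.240e-02] rect [742.6   2.9   5.5 129.    6.8] circ [744.9   3.2  64.5]
  px [ 62. 220.] 2602 mean [0.6281 0.0467 0.0128] rect [612.2  33.7 227.9 108.4  41.8] circ [647.9  -6.1 113.9]
  px [319. 213.] 2538 mean [ 0.5907 -0.2013  0.0119] rect [ 585.3 -200.2   26.2  149.5   79.6] circ [ 585.5 -200.7   75.5]
  px [442. 226.] 989 mean [ 0.5567 -0.3174  0.0139] rect [ 564.3 -331.1  109.3  216.    39. ] circ [ 522.9 -364.6  108. ]
  px [552. 283.] 2296 mean [ 0.4758 -0.4245  0.0139] rect [ 477.2 -427.1   50.6  184.2   66.2] circ [ 485.  -409.3   92.1]
onions
  px [511. 246.] 2678 mean [ 0.5406 -0.3654  0.0513] rect [ 537.6 -368.6   54.2   53.6   70.6] circ [ 537.5 -368.6   27.8]
  px [503. 321.] 2195 mean [ 0.4677 -0.356   0.0513] rect [ 463.  -359.2   54.2   53.3    3.9] circ [ 463.  -358.9   27.7]
shaft [ 0.58683689 -0.20052218] -10.617012370553866 -0.19999040314339178 [0.01102527 0.01195386 0.01283816]
  pos [ 0.5832 -0.2016  0.1998] yaw -10.1 w 0.0426 F [-0.2  0.1 -0.2] t 28.125
  -> tool shift mm [  0.6  -1.7 196.8] turn z -0.1 tilt [-0.0002 -0.0001]
```

View pics/w7.png

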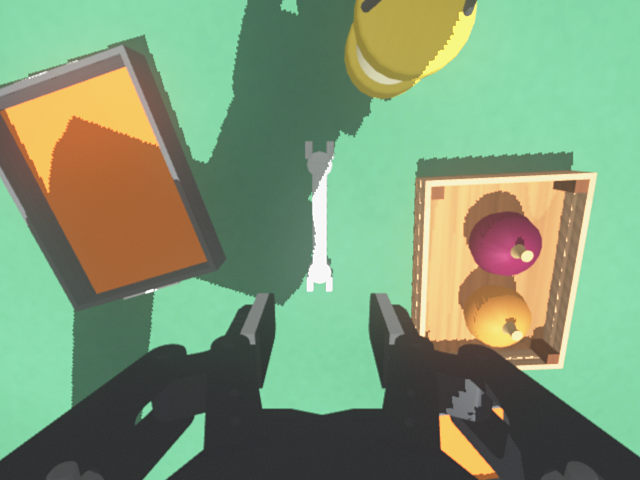

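Both onions stand in the crate, at (505,243) and (497,318). The spanner lies at (319,215), centred ahead of the fingers, and the steel box is at upper left with its right wall fully visible.

Call:
apply_moves --pt "2 -1.3 45 0 0 0.4 0.45" --pt "0 0 45 0 0 0 0.45" --pt "0 0 45 0 0 0 0.45" --pt "0 0 30 0 0 0 0.45" --pt "0 0 18 0 0 0 0.45" --pt "0 0 8 0 0 0 0.45" --pt "0 0 4 0 0 0 0.45" --pt "0 0 1 0 0 0 0.4" --pt "0 0 0 0 0 0 0.4"

```text
time_s: 29.25
position: [0.5861, -0.1999, 0.0044]
tool_rot: [[0.983, -0.182, 0.001], [-0.182, -0.983, -0.0], [0.001, 0.0, -1.0]]
ft_force: [-0.3, -0.2, 0.5]
grip_width: 0.0342
gripper_force: 0.0
```

Run:
```python
from h import *
go([.5855,-.2003,.003],-10.4)
```

```text
pos [ 0.5861 -0.1999  0.0044] yaw -10.5 w 0.0342 F [-0.3 -0.2  0.5] t 29.25
  -> tool shift mm [-0.6  0.5  1.4] turn z -0.1 tilt [ 0.0009 -0.0005]
```

Call:
apply_moves --pt "0 0 1 0 0 0 0.3" --pt "0 0 0 0 0 0 0.05" --pt "0 0 0 0 0 0 0.05" --pt "0 0 0 0 0 0 0.05" --pt "0 0 0 0 0 0 0.05" --pt "0 0 0 0 0 0 0.05" --grip_force 50

```text
time_s: 30.0
position: [0.586, -0.1998, 0.0032]
tool_rot: [[0.983, -0.182, 0.0], [-0.182, -0.983, -0.0], [0.0, 0.0, -1.0]]
ft_force: [-1.2, 1.3, 6.0]
grip_width: 0.0122
gripper_force: 51.3
```

Call:
apply_moves --pt "0 0 -10 0 0 0 0.05" --pt "0 0 -35 0 0 0 0.05" --pt "0 0 -50 0 0 0 0.05" --pt "0 0 -50 0 0 0 0.05" --pt "0 0 -40 0 0 0 0.05" --pt "5 -30 -10 0 0 0 0.05" --pt "8 -50 0 0 0 0 0.05" --pt "8 -55 0 0 0 0 0.05" --pt "6 -45 0 0 0 0 0.05" --pt "2 -18 0 0 0 -6 0.05" --pt "0 0 0 0 0 -6 0.05" --pt "0 0 0 0 0 -5 0.05"

```text
time_s: 31.5
position: [0.6503, -0.0098, 0.1977]
tool_rot: [[0.993, 0.117, -0.001], [0.117, -0.993, 0.0], [-0.001, -0.0, -1.0]]
ft_force: [0.7, -0.2, -1.3]
grip_width: 0.0124
gripper_force: 50.5
```

Call:
apply_moves --pt "0 0 0 0 0 0 0.05" --pt "0 0 0 0 0 0 0.05"

```text
time_s: 31.75
position: [0.6504, -0.0104, 0.1978]
tool_rot: [[0.994, 0.111, -0.0], [0.111, -0.994, 0.0], [-0.0, -0.0, -1.0]]
ft_force: [-0.4, 0.8, -2.0]
grip_width: 0.0122
gripper_force: 50.5
```

Run:
```python
from h import *
im,P=wrist('w8'); 
print('rim'); blobs(P,.030,.040,300); print('spanner/high'); blobs(P,.15,.25,300)
m=(P[...,2]>.15)
go([.651,-.010,.040],6.7)
```

```text
rim
  px [ 43. 119.] 747 mean [0.7173 0.2301 0.0351] rect [715.2 237.6  31.3  70.9  88.3] circ [715.6 253.1  35.5]
  px [319. 194.] 4253 mean [ 0.6767 -0.0066  0.0346] rect [650.3  -9.9 200.5 150.6   6.7] circ [651.1 -10.3 124.1]
  px [612. 181.] 1019 mean [ 0.7207 -0.2624  0.033 ] rect [ 717.  -268.5   69.1   38.8   17.2] circ [ 720.9 -281.6   34.8]
  px [ 18. 355.] 1757 mean [0.4784 0.2845 0.0336] rect [479.7 296.7  37.  202.1  87.9] circ [480.  297.7 101.9]
  px [591. 344.] 1390 mean [ 0.5586 -0.2977  0.0341] rect [ 545.8 -294.9   33.9  137.6   70.6] circ [ 541.2 -308.1   68.9]
  px [627. 367.] 494 mean [ 0.5389 -0.3429  0.0349] rect [ 535.4 -345.3   53.    16.6    6.5] circ [ 536.3 -353.3   26.5]
  px [607. 413.] 601 mean [ 0.4803 -0.3424  0.0349] rect [ 479.9 -348.2   23.2   58.6   31.8] circ [ 471.  -353.7   29.3]
spanner/high
  px [321. 293.] 17204 mean [ 0.6677 -0.0097  0.2177] rect [660.2  -9.9  73.1 128.3  73.4] circ [659.9 -10.5  65.6]
  pos [ 0.6505 -0.0104  0.1978] yaw 6.4 w 0.0126 F [ 0.4  0.3 -0.7] t 31.8
  -> tool shift mm [  0.6  -0.3 157.8] turn z -0.3 tilt [-0.0002  0.0001]
```

View pics/w8.png

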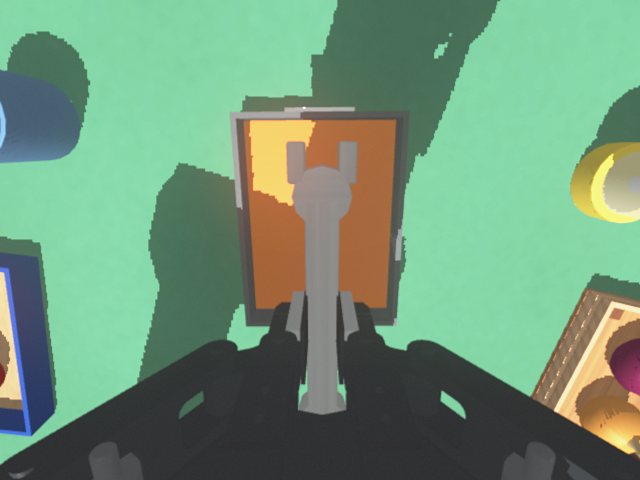

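The spanner is held level and lined up with the box. The box's whole rim shows from (233,112) to (408,325), and it is empty.

Call:
apply_moves --pt "0 0 30 0 0 0 0.05" --pt "0 0 45 0 0 0 0.05" --pt "0 0 45 0 0 0 0.05" --pt "0 0 30 0 0 0 0.05" --pt "0 0 18 0 0 0 0.05" --pt "0 0 10 0 0 0 0.05" --pt "0 0 6 0 0 0 0.05" --pt "0 0 3 0 0 0 0.05" --pt "0 0 1 0 0 0 0.05" --pt "0 0 0 0 0 0 0.05"

```text
time_s: 33.05
position: [0.6507, -0.0103, 0.0103]
tool_rot: [[0.994, 0.113, 0.001], [0.113, -0.994, -0.0], [0.001, 0.0, -1.0]]
ft_force: [-0.4, 0.0, -1.0]
grip_width: 0.0123
gripper_force: 50.5
```

Call:
apply_moves --pt "0 0 1.2 0 0 0 0.05" --pt "0 0 0.5 0 0 0 0.05" --pt "0 0 0 0 0 0 0.05"

```text
time_s: 33.42
position: [0.6506, -0.0103, 0.0082]
tool_rot: [[0.994, 0.113, 0.0], [0.113, -0.994, -0.0], [0.0, 0.0, -1.0]]
ft_force: [0.3, -0.1, -1.6]
grip_width: 0.0122
gripper_force: 50.6
```

Call:
apply_moves --pt "0 0 0 0 0 0 0.3" --pt "0 0 0 0 0 0 0.45" --pt "0 0 0 0 0 0 0.45" --pt "0 0 0 0 0 0 0.45" --pt "0 0 -20 0 0 0 0.45" --pt "0 0 -45 0 0 0 0.45" --pt "0 0 -60 0 0 0 0.45" --pt "0 0 -60 0 0 0 0.45" --pt "-40 0 -40 0 0 0 0.45" --pt "-50 0 -20 0 0 0 0.45" --pt "-50 0 0 0 0 0 0.45" --pt "0 0 0 0 0 0 0.45"

```text
time_s: 34.92
position: [0.5087, -0.026, 0.2539]
tool_rot: [[0.994, 0.112, -0.0], [0.112, -0.994, -0.0], [-0.0, 0.0, -1.0]]
ft_force: [1.1, -0.5, 0.8]
grip_width: 0.0384
gripper_force: 0.0
```

Run:
```python
from h import *
im,P=wrist('w9')
m=(abs(P[...,0]-.65)<.08)&(abs(P[...,1]+.01)<.03)
print('spanner'); 
P2=P.copy(); P2[~m]=0; blobs(P2,.012,.022,200)
im=get_image('side'); save(im,'side9')
print(telemetry.observe()['position'])
```

```text
spanner
  px [322.  72.] 2456 mean [ 0.6496 -0.0116  0.017 ] rect [644.4 -12.2 137.8  26.1   6.7] circ [644.4 -12.2  70.1]
[ 0.51162778 -0.02626075  0.25359787]
```

View pics/w9.png

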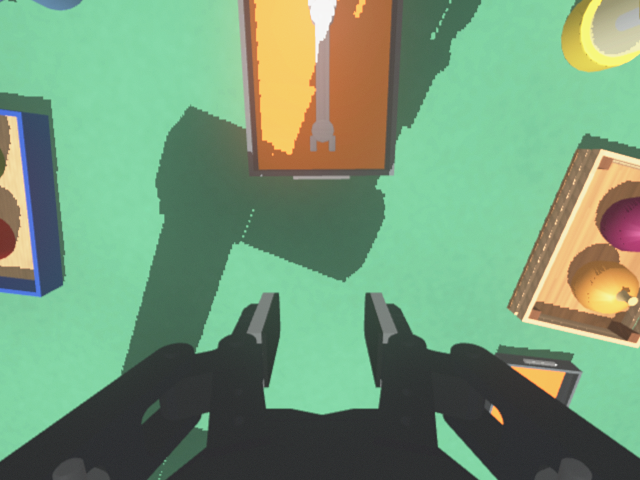

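View pics/side9.png

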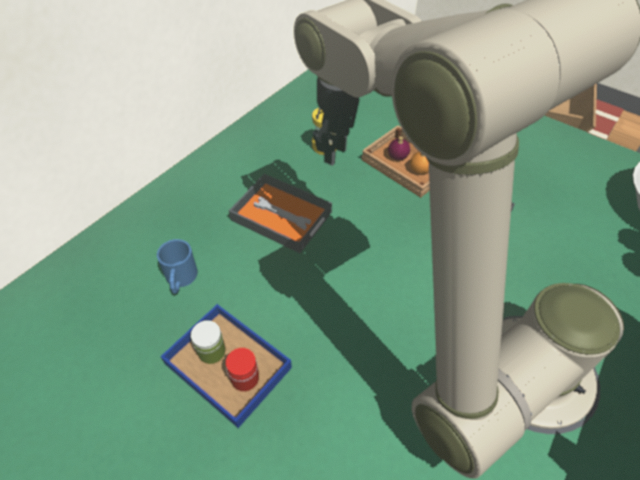

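The side view shows both jars upright in the blue tray at (208,342) and (241,370), and the onions in the crate at (400,147) and (420,162). The spanner lies flat in the orange-floored box at (280,212), with its top at 17 mm, and the mug and lantern have not moved. I'm handing the job in.

```bash
python3 -c "
from rig import env
print(env.close_job())"
```

```text
the job is handed in; nothing more can be done
None
```

The job is handed in at about 35 s: both jars stand in the blue tray, both onions are side by side in the crate, the spanner lies flat in the large steel tray, and the mug and lantern were left where they stood.

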